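# Clip the gas-bottle joint and tug-test the head

## Task

Snap the green joint clip sideways onto the joint of the amber gas-washing bottle so that it holds the white head's collar and the bottle's lip together. Let go of the clip, then take the head by its round body and tug it straight up with about 12 N (never over 25 N) for a good second to prove that the clip holds it. Lower the head back down onto the lip and let go, leaving the clip on and the other things on the bench where they are.

Things in the scene. Friction and masses are not known exactly. Their poses are not given: they have to be found in the camera images.
- joint (a point): Joint of the clamped amber glass bottle: point on its vertical axis, level with the top of its lip, 160 mm above the bench. z up, x level. The lip is a flange 46 mm across, 7 mm thick, just below this point, lower rim bevelled; under it the neck is 35 mm across for 31 mm, then the shoulder widens to 70 mm at 62 mm below this point.
- stand: Fixed support stand that carries the bottle (also fixed); origin on the bench under the bottle's axis, axes as joint. Base plate 190 by 150 mm, 10 mm thick. Its rod, 12 mm thick and 240 mm tall, stands 83 mm along +x and 70 mm along -y from the bottle's axis, with a clamp arm from it 82 mm above the bench; the -x side of the bottle is open.
- head_grip (a point): White plastic gas head, 0.13 kg: point on its axis in its round body, 38 mm across from 14 mm below to 13 mm above the point, domed top 19 mm above it. z up. Two hose barbs, 9 to 12 mm thick, stick out level to 57 mm from the axis along +y and -y at the height of the point, so grip the round body across x. Seated, the point is 43 mm above joint.
- head: The same head; origin on its axis at the underside of its collar, axes as head_grip; seated, the origin lies at joint. The collar, 44 mm across and 7 mm thick, rests on the bottle's lip; above it a throat 31 mm across and 17 mm high leads to the round body. Its plug sits loose in the bottle's mouth (1 mm play), so without the clip it lifts out.
- clip_tab (a point): Loose green plastic joint clip, 0.05 kg: middle, half-way up, of its upright thumb tab, 12 mm thick (along y), 32 mm high (z), free from 20 mm behind this point to 30 mm in front (x). The clip lies flat on the bench, as it is used, 32 mm high, the same upside down; its mouth opens towards +x.
- clip_ring (a point): Middle of the clip's ring, 66 mm along +x from clip_tab, same axes. Two equal C-shaped jaws, one above the other, 57 mm wide, bore 34 mm, mouth 24 mm flaring to 44 mm at 31 mm ahead of this point. The 17 mm gap between the jaws takes lip and collar (14 mm together) with 1.5 mm to spare above and below. On the joint, this point lies at joint within 2 mm.
- clip: The same clip; origin and axes as clip_ring. Pushed level, mouth first, against the joint with some 5 to 15 N its sprung arms spread and snap shut behind the neck. Pushed on along the joint's +x, its tab ends up pointing along -x, clear of the hose barbs. Snapped on, it stays by itself; tugged, the head rises 2 or 3 mm before the clip holds it.
- wash_bottle: Bystander: loose white plastic bottle with red cap, 62 mm across, 152 mm tall; origin under its centre.
- vial_tray: Bystander: loose white tray, 105 by 135 mm, with capped vials, 96 mm tall; origin under its centre.
- brush_cup: Bystander: loose dark metal cup, 72 mm across, with brushes, 180 mm tall; origin under its centre.
Not all that is in view belongs to the job. Of the things that look like the clip, the middle-sized one is meant.

How it is judged:
On the way, in this order (a step that is already met when the one before it is completed fails the run):
1. the clip is snapped fully onto the joint and let go (horizontal distance between clip_ring and joint below 0.004 m and z of clip_ring in the frame of joint between -0.006 and 0.006 m and angle between the z axis of clip_ring and the z axis of joint, either way round below 0.17 rad and contact force between the fingers and clip below 0.1 N), for 0.2 s.
2. the head, held in the fingers and upright, is pulled up against the clip with 8 to 20 N for 0.8 s, the clip staying on (contact force between head and clip between 8 and 20 N and contact force between the fingers and head above 1 N and contact force between the fingers and clip below 0.1 N and horizontal distance between clip_ring and joint below 0.005 m and angle between head_grip's own z axis and vertical below 0.12 rad), for 0.8 s.
At the end, for the whole second after the job is handed in: The clip is on the joint (its ring's middle within 4 mm of the bottle's axis and 6 mm of the lip's level, tilted less than 10 degrees), the head sits down on the lip (within 3 mm, upright), and both are at rest and released (horizontal distance between clip_ring and joint below 0.004 m and z of clip_ring in the frame of joint between -0.006 and 0.006 m and angle between the z axis of clip_ring and the z axis of joint, either way round below 0.17 rad and distance between head and joint below 0.003 m and angle between head_grip's own z axis and vertical below 0.06 rad and linear speed of each of head, clip below 0.02 m/s); the robot touches nothing.
It fails at once if the head is tugged against the clip with more than 25 N (contact force between head and clip above 25 N).
It fails at once if the head is pulled out of the joint by more than 15 mm (z of head in the frame of joint above 0.015 m).
It fails at once if a bystander is shoved more than 30 mm or tipped (distance of any of wash_bottle, vial_tray, brush_cup from where it was at the start of the episode above 0.03 m or angle between any of wash_bottle, vial_tray, brush_cup's own z axis and vertical above 0.5 rad).
It also fails if it takes over 72 s, if anything falls off the work surface, if the arm or the gripper's body presses on something with over 40 N, if the wrist force passes 120 N, or if a joint passes its speed limit or range.

## Robot

A 6-joint arm with a two-finger parallel gripper is mounted at the origin on the work surface. World frame = base frame: x ahead of the robot, y to its left, z up, the work surface at z = 0. Lengths are in m, angles in rad, forces in N, time in s.
With the tool pointing down it reaches from about 0.225 to 0.875 m from the base axis. Payload 3.4 kg.
Tool frame: the origin (TCP) lies where the fingers leave the gripper's body, on its centre line; the fingertips stand 73 mm ahead of it and the grasp point (between the pads) lies 54 mm ahead of it; z points along the fingers, y is the line along which they close (so a half turn about z gives the same grasp; the last joint's range is limited). The gripper opens to 85 mm and grips with 20 to 120 N. Pads are 22 mm wide; open, the fingers measure 114 mm over their backs; the gripper's body (76 mm by 85 mm) begins 54 mm behind the grasp point. The pads swing forward as they close: fully open they stand 13 mm farther back than shut.
Start: joints at [1.095, 0.276, 1.505, -0, 1.361, -0.121], TCP at [0.2, 0.539, 0.304] pointing down, gripper open.
Joint ranges: [-2.89, 2.89], [-0.75, 2.08], [0.22, 2.7], [-1.18, 4.32], [0.11, 2.71], [-2.7, 2.7]. Speed limits (rad/s): [2.57, 2.57, 3.14, 3.14, 3.14, 3.14].

## Interface

Orientations are given as a unit quaternion [w, x, y, z].
In Python, from workcell import robot gives the robot as it stands.
- The arm moves only by the tool send_rows, never from a script. Its argument "deltas" is a list that holds one entry, the list of rows, each a list of 4 numbers: the shift along the tool's x, y, z in cm, then the turn about the tool's z in rad. In form: [[[x, y, z, spin], ...]]. A call has 1 to 5 rows; each row shifts and turns the commanded pose from where the row before left it, along the tool's axes as they then stand; what a row does not reach is not made up. A row lasts 1/10 s, in which the tool goes at most 50 mm and 8.59 degrees, less where a joint would pass 70% of its speed; a pose out of reach is approached as far as the arm can. A call with a gripper value outside its range is refused whole. "jaw" is the closure in counts, from 0 (fully open) to 255 (shut), set as the call begins (left out, the last holds). The fingers move at their own pace and stop on an object; "squeeze" is the grip in N (left out, the last holds). Time passes only in rows, so rows that do not move let the fingers close. It gives the time, the measured TCP pose, the force, the opening and the grip force at its end, in the units of the state.
- robot.sense(): the state, without advancing time (a new reading comes with each control period).
- robot.grab_frame(name): name is "scene" or "side" or "wrist"; returns the picture (400x640x3 uint8, blue, green, red); there is no depth.
- robot.camera_params(name): a dict with "intrinsics" (3x3 intrinsics, pixels), "R" (3x3) and "t" (3): a world point X has camera coordinates R X + t. Camera axes: x right, y down, z forward; pixel columns grow to the right and rows downward; lengths in m; the calibration is good to about 2 mm. A picture is of the moment at which its call begins: read the wrist's pose just before it. camera_params takes no time and is no camera call; for the wrist camera it gives the pose at the moment of the call.
- robot.close_job(): hands the job in; it is judged then, once.
Trained networks look in the newest picture that a camera, given by its name, has taken for a name from the list of things; names that differ only in an ending like _2 or _b are one class to them, and where a whole thing is asked for, a point or a joint stands for the part that bears it (a point fixed in the world has none). Each returns a list of dicts, best first, with "score" (0 to 1); they miss things now and then, are a little off and sometimes report something else, mostly with a low value. They report only what shows in the picture. A call takes as long as a camera call. They do not tell look-alikes from the thing itself.
- robot.find_in(camera, name): "bbox" ([centre column, centre row, width, height] in pixels, round what is visible of it).
- robot.place_of(camera, name): "pixel" ([column, row] in pixels: a listed point, or the origin of a listed thing).
The state is a dict: "clock": time; "qpos": joint angles; "dq": joint speeds; "joint_torque": joint torques, N m; "position": TCP position; "orientation": TCP orientation; "contact_force": force on the tool from outside, world axes, zero at the start; "ft_torque": the same for the moment, N m; "grip_width": finger opening in m; "grasp_force": force on a finger pad.
Only numpy, scipy, OpenCV 4.12 (cv2) and the standard library are available. Lean on these libraries where they do the work, as an engineer would, in place of code of your own. Each camera call takes 0.05 s, during which the arm holds its last target. There are 200 camera calls.

## Working session

There is one attempt and no reset: what is moved stays moved. The work goes in short steps, Python scripts to look and compute and a tool call to move; the robot and the scene stay as the last step left them, time stands still between calls to the robot, and variables do not carry over. Pictures are saved under pics/ and viewed, at most 11 in all, crops included, and the job is handed in when it is done.

Besides the shell and the picture viewer there is one more tool, called after "Call:" as name(argument=value, ...) on one line, values as JSON. send_rows: Moves the arm, as the interface text tells. Its arguments: {"type":"object","properties":{"deltas":{"type":"array"},"jaw":{"type":"number"},"squeeze":{"type":"number"}},"required":["deltas"]}

```bash
mkdir -p pics
cat > h.py <<'E'
import numpy as np, cv2
from workcell import robot
from scipy.spatial.transform import Rotation as Rn
def cam(n):
    p=robot.camera_params(n); return np.array(p["intrinsics"]),np.array(p["R"]),np.array(p["t"])
def ray(c,px):
    K,R,t=c; d=R.T@np.linalg.inv(K)@np.array([px[0],px[1],1.]); return -R.T@t,d/np.linalg.norm(d)
def onz(c,px,z):
    o,d=ray(c,px); return o+d*(z-o[2])/d[2]
def tri(obs):
    A=0;b=0
    for c,px in obs:
        o,d=ray(c,px);P=np.eye(3)-np.outer(d,d);A=A+P;b=b+P@o
    return np.linalg.solve(A,b)
def proj(c,X):
    K,R,t=c; p=K@(R@np.array(X)+t); return p[:2]/p[2]
def toolR():
    w,x,y,z=robot.sense()["orientation"]; return Rn.from_quat([x,y,z,w]).as_matrix()
E
python3 - <<'E'
from h import *
for n in ["scene","side","wrist"]:
    c=cam(n); cv2.imwrite(f"pics/{n}0.png",robot.grab_frame(n))
    print(n,-c[1].T@c[2])
    for k in ["joint","head_grip","head","clip_tab","clip_ring","stand","wash_bottle","vial_tray","brush_cup"]:
        print(k,[(np.round(r["pixel"]).tolist(),round(r["score"],2)) for r in robot.place_of(n,k)[:4]])
s=robot.sense();print(s)
E
```

```text
scene [ 1.19753001 -0.2894078   0.88095787]
joint [([357.0, 209.0], 0.58)]
head_grip [([358.0, 197.0], 0.61)]
head [([358.0, 208.0], 0.62)]
clip_tab [([277.0, 186.0], 0.68), ([216.0, 224.0], 0.59), ([195.0, 260.0], 0.55)]
clip_ring [([229.0, 242.0], 0.93), ([288.0, 212.0], 0.8), ([171.0, 260.0], 0.78)]
stand [([356.0, 254.0], 0.71)]
wash_bottle [([433.0, 201.0], 0.94)]
vial_tray [([465.0, 241.0], 0.83), ([362.0, 199.0], 0.55)]
brush_cup [([231.0, 328.0], 0.66), ([352.0, 213.0], 0.3)]
side [ 0.03535503 -0.90010703  1.20056129]
joint [([327.0, 172.0], 0.76)]
head_grip [([325.0, 162.0], 0.93)]
head [([329.0, 175.0], 0.89)]
clip_tab [([370.0, 325.0], 0.85), ([260.0, 276.0], 0.78), ([326.0, 315.0], 0.76)]
clip_ring [([343.0, 301.0], 0.9), ([376.0, 341.0], 0.73), ([292.0, 264.0], 0.7)]
stand [([328.0, 211.0], 0.61)]
wash_bottle [([257.0, 167.0], 0.72)]
vial_tray [([302.0, 148.0], 0.97), ([257.0, 168.0], 0.52)]
brush_cup [([430.0, 276.0], 0.78)]
wrist [0.13190318 0.56422573 0.37504615]
joint []
head_grip []
head []
clip_tab []
clip_ring []
stand []
wash_bottle []
vial_tray []
brush_cup []
{'clock': 1.5, 'qpos': array([ 1.09500171e+00,  2.75906697e-01,  1.50490541e+00, -1.76633455e-05,
        1.36073366e+00, -1.20999727e-01]), 'dq': array([-1.08727146e-03, -6.34080328e-04,  7.12019532e-04,  1.84972251e-04,
        4.24525066e-04, -7.23387944e-05]), 'joint_torque': array([ 1.69178347e-04, -4.16649914e+01, -2.46098310e+01, -2.85948026e-04,
        2.76031378e-04, -8.58544297e-06]), 'position': array([0.19977024, 0.53919713, 0.30392203]), 'orientation': array([1.51470128e-05, 1.76466650e-01, 9.84306619e-01, 1.98649663e-05]), 'contact_force': array([-0.62831521, -0.20503734, -0.39179175]), 'ft_torque': array([-0.00692862,  0.05425305,  0.00813046]), 'grasp_force': 0.0, 'grip_width': 0.08557704055566037}
```

Run:
```python
from h import *
a=cv2.imread("pics/scene0.png")[120:360,140:500];b=cv2.imread("pics/side0.png")[100:370,200:480]
cv2.imwrite("pics/s1.png",cv2.resize(a,None,fx=2.2,fy=2.2,interpolation=cv2.INTER_CUBIC))
cv2.imwrite("pics/s2.png",cv2.resize(b,None,fx=2.2,fy=2.2,interpolation=cv2.INTER_CUBIC))
S,D=cam("scene"),cam("side")
for k,p,q in [("joint",(357,209),(327,172)),("hg",(358,197),(325,162)),("head",(358,208),(329,175)),("stand",(356,254),(328,211)),("wash",(433,201),(257,167)),("tray",(465,241),(302,148)),("cup",(231,328),(430,276))]:
    print(k,tri([(S,p),(D,q)]).round(3))
for n,c,L in [("S",S,[(277,186),(216,224),(195,260),(229,242),(288,212),(171,260)]),("D",D,[(370,325),(260,276),(326,315),(343,301),(376,341),(292,264)])]:
    for p in L: print(n,p,onz(c,p,.016).round(3))
```

```text
joint [0.572 0.019 0.166]
hg [0.568 0.021 0.203]
head [0.572 0.016 0.163]
stand [ 0.577  0.025 -0.009]
wash [ 0.469  0.317 -0.004]
tray [0.642 0.316 0.005]
cup [ 0.692 -0.333  0.003]
S (277, 186) [ 0.274 -0.112  0.016]
S (216, 224) [ 0.371 -0.312  0.016]
S (195, 260) [ 0.478 -0.383  0.016]
S (229, 242) [ 0.447 -0.289  0.016]
S (288, 212) [ 0.39  -0.11   0.016]
S (171, 260) [ 0.459 -0.441  0.016]
D (370, 325) [ 0.461 -0.384  0.016]
D (260, 276) [ 0.284 -0.106  0.016]
D (326, 315) [ 0.379 -0.302  0.016]
D (343, 301) [ 0.439 -0.289  0.016]
D (376, 341) [ 0.45  -0.428  0.016]
D (292, 264) [ 0.379 -0.115  0.016]
```

View pics/s1.png

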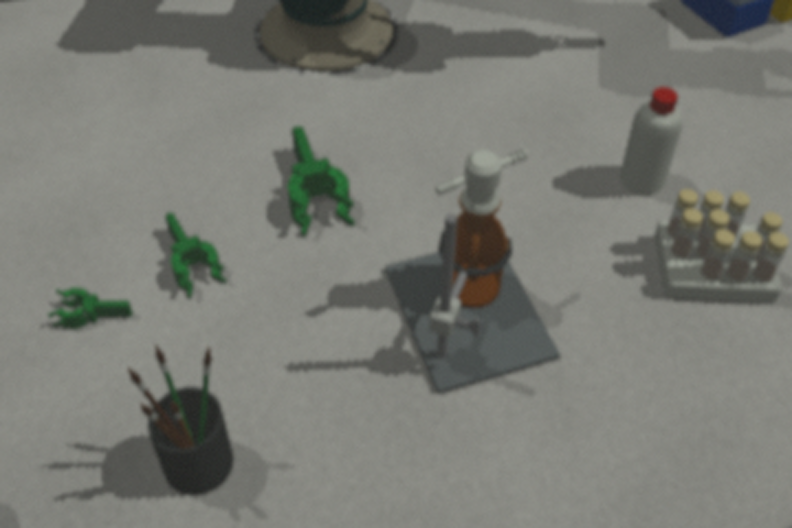

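View pics/s2.png

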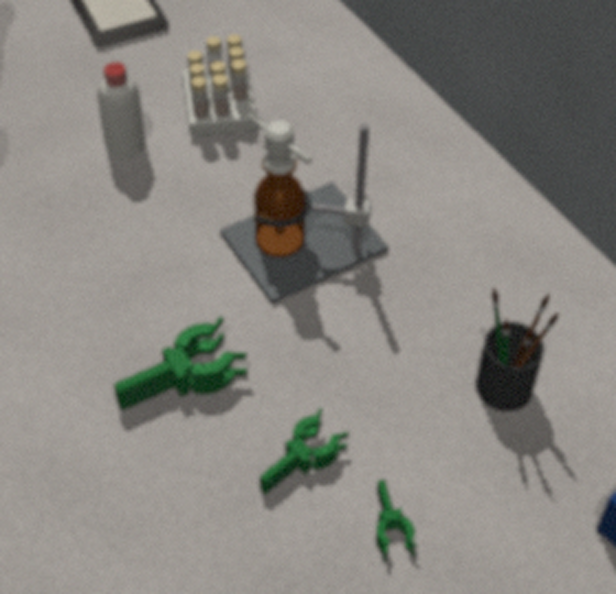

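The middle-sized clip lies at crop (195,250) in the scene picture and (300,455) in the side picture, mouth roughly towards +x. The bottle stands near (0.57, 0.02), with its rod on the right-front side.

Run:
```python
from h import *
S,D=cam("scene"),cam("side")
f=lambda x,y:(x/2.2+140,y/2.2+120); g=lambda x,y:(x/2.2+200,y/2.2+100)
print("rodtop",onz(S,f(452,218),.24),onz(D,g(364,128),.24),tri([(S,f(452,218)),(D,g(364,128))]))
print("plate scene",[onz(S,f(*p),.01).round(3) for p in [(385,270),(437,391),(558,356),(500,250)]])
print("plate side",[onz(D,g(*p),.01).round(3) for p in [(222,235),(275,300),(386,249),(335,185)]])
print("barbs scene",[onz(S,f(*p),.203).round(3) for p in [(439,190),(524,154)]])
```

```text
rodtop [ 0.65717045 -0.04835054  0.24      ] [ 0.65135004 -0.05290864  0.24      ] [ 0.65422606 -0.04773837  0.23562437]
plate scene [array([ 0.518, -0.071,  0.01 ]), array([ 0.698, -0.07 ,  0.01 ]), array([0.7  , 0.075, 0.01 ]), array([0.533, 0.076, 0.01 ])]
plate side [array([0.505, 0.066, 0.01 ]), array([ 0.51 , -0.073,  0.01 ]), array([ 0.689, -0.073,  0.01 ]), array([0.695, 0.069, 0.01 ])]
barbs scene [array([ 0.585, -0.033,  0.203]), array([0.563, 0.073, 0.203])]
```

```bash
cat >> h.py <<'E'
def plan(T,yaw,n):
    s=robot.sense();p=s["position"];R=toolR();y0=np.arctan2(R[1,0],R[0,0]);dy=(yaw-y0+np.pi)%(2*np.pi)-np.pi
    d=(np.array(T)-p)/n;y=y0;out=[]
    for i in range(n):
        X=np.array([np.cos(y),np.sin(y)]);Y=np.array([np.sin(y),-np.cos(y)])
        out.append([round(v,2) for v in (d[:2]@X*100,d[:2]@Y*100,-d[2]*100,-dy/n)]);y+=dy/n
    print("at",p.round(4),"yaw",round(y0,4),"w",round(s["grip_width"],4),"F",s["contact_force"].round(2),"t",s["clock"])
    for i in range(0,n,5): print(out[i:i+5])
E
python3 - <<'E'
from h import *
c=cam("wrist");K,R,t=c;print(K,toolR(), "cam axis in tool",toolR().T@R.T@[0,0,1],toolR().T@R.T@[1,0,0],"off",toolR().T@(-R.T@t-robot.sense()["position"]))
plan([.365,-.31,.26],.26,20)
E
```

```text
[[306.93494798   0.         321.99631472]
 [  0.         306.93494798 197.70381735]
 [  0.           0.           1.        ]] [[-9.37719043e-01  3.47394582e-01  3.68296180e-05]
 [ 3.47394583e-01  9.37719042e-01  3.37605503e-05]
 [-2.28076019e-05  4.44523208e-05 -9.99999999e-01]] cam axis in tool [-2.79806058e-01  6.29266501e-04  9.60056339e-01] [ 4.67913772e-05  9.99999793e-01 -6.41810105e-04] off [ 0.07233317 -0.00010097 -0.0711139 ]
at [0.1998 0.5392 0.3039] yaw 2.7868 w 0.0856 F [-0.63 -0.21 -0.39] t 1.5
[[np.float64(-2.25), np.float64(-3.69), np.float64(0.22), np.float64(0.13)], [np.float64(-2.7), np.float64(-3.38), np.float64(0.22), np.float64(0.13)], [np.float64(-3.1), np.float64(-3.01), np.float64(0.22), np.float64(0.13)], [np.float64(-3.46), np.float64(-2.6), np.float64(0.22), np.float64(0.13)], [np.float64(-3.76), np.float64(-2.14), np.float64(0.22), np.float64(0.13)]]
[[np.float64(-4.0), np.float64(-1.65), np.float64(0.22), np.float64(0.13)], [np.float64(-4.17), np.float64(-1.14), np.float64(0.22), np.float64(0.13)], [np.float64(-4.28), np.float64(-0.6), np.float64(0.22), 
[... 218 characters left out ...]
0.22), np.float64(0.13)], [np.float64(-4.04), np.float64(1.55), np.float64(0.22), np.float64(0.13)], [np.float64(-3.81), np.float64(2.04), np.float64(0.22), np.float64(0.13)], [np.float64(-3.52), np.float64(2.51), np.float64(0.22), np.float64(0.13)], [np.float64(-3.18), np.float64(2.93), np.float64(0.22), np.float64(0.13)]]
[[np.float64(-2.79), np.float64(3.31), np.float64(0.22), np.float64(0.13)], [np.float64(-2.35), np.float64(3.63), np.float64(0.22), np.float64(0.13)], [np.float64(-1.87), np.float64(3.9), np.float64(0.22), np.float64(0.13)], [np.float64(-1.36), np.float64(4.11), np.float64(0.22), np.float64(0.13)], [np.float64(-0.83), np.float64(4.24), np.float64(0.22), np.float64(0.13)]]
```

Call:
send_rows(deltas=[[[-2.3,-3.7,0.2,0.13],[-2.7,-3.4,0.2,0.13],[-3.1,-3.0,0.2,0.13],[-3.5,-2.6,0.2,0.13],[-3.8,-2.1,0.2,0.13]]], jaw=0)

```text
clock: 2.0
position: [0.2409, 0.3244, 0.2939]
orientation: [0.0, 0.483, 0.875, 0.0]
contact_force: [1.0, -0.4, -0.1]
grip_width: 0.0852
grasp_force: 0.0
```

Call:
send_rows(deltas=[[[-4.0,-1.6,0.2,0.13],[-4.2,-1.1,0.2,0.13],[-4.3,-0.6,0.2,0.13],[-4.3,-0.1,0.2,0.13],[-4.3,0.5,0.2,0.13]]])

```text
clock: 2.5
position: [0.2772, 0.1114, 0.2842]
orientation: [0.0, 0.738, 0.675, 0.001]
contact_force: [1.9, -0.5, -0.9]
grip_width: 0.0853
grasp_force: 0.0
```

Call:
send_rows(deltas=[[[-4.2,1.0,0.2,0.13],[-4.0,1.6,0.2,0.13],[-3.8,2.0,0.2,0.13],[-3.5,2.5,0.2,0.13],[-3.2,2.9,0.2,0.13]]])

```text
clock: 3.0
position: [0.3088, -0.102, 0.2742]
orientation: [0.001, 0.915, 0.403, 0.001]
contact_force: [0.9, 0.8, -0.0]
grip_width: 0.0854
grasp_force: 0.0
```

Call:
send_rows(deltas=[[[-2.8,3.3,0.2,0.13],[-2.3,3.6,0.2,0.13],[-1.9,3.9,0.2,0.13],[-1.4,4.1,0.2,0.13],[-0.8,4.2,0.2,0.13]]])

```text
clock: 3.5
position: [0.3363, -0.3158, 0.2639]
orientation: [0.0, 0.996, 0.09, 0.0]
contact_force: [1.3, -0.7, 0.3]
grip_width: 0.0855
grasp_force: 0.0
```

Call:
send_rows(deltas=[[[0,0,0,0],[0,0,0,0]]])

```text
clock: 3.7
position: [0.3362, -0.3143, 0.2634]
orientation: [-0.001, 0.996, 0.093, -0.0]
contact_force: [0.2, -0.1, -0.4]
grip_width: 0.0854
grasp_force: 0.0
```

Run:
```python
from h import *
c=cam("wrist"); im=robot.grab_frame("wrist"); cv2.imwrite("pics/w1.png",im)
for k in ["clip_tab","clip_ring"]:
    for r in robot.place_of("wrist",k): print(k,np.round(r["pixel"],1),round(r["score"],2),onz(c,r["pixel"],.016).round(4))
hsv=cv2.cvtColor(im,cv2.COLOR_BGR2HSV);m=cv2.inRange(hsv,(40,80,30),(85,255,255))
n,l,st,ce=cv2.connectedComponentsWithStats(m)
for i in range(1,n):
    if st[i,4]>200:
        ys,xs=np.where(l==i);P=np.array([onz(c,p,.03)[:2] for p in zip(xs,ys)]);mu=P.mean(0);w,v=np.linalg.eigh(np.cov((P-mu).T))
        print(st[i],ce[i].round(),mu.round(4),v[:,1],np.sqrt(w))
```

```text
clip_tab [423.1  53.9] 0.97 [ 0.4712 -0.3855  0.016 ]
clip_tab [123.5 189.7] 0.68 [ 0.2827 -0.1061  0.016 ]
clip_tab [314.5 138.3] 0.59 [ 0.3743 -0.2982  0.016 ]
clip_ring [464.8  83.4] 0.59 [ 0.4533 -0.4326  0.016 ]
clip_ring [314.9  66.2] 0.58 [ 0.4416 -0.2864  0.016 ]
clip_ring [129.5 100.1] 0.56 [ 0.3771 -0.1114  0.016 ]
[ 283   31   62  132 2688] [315.  90.] [ 0.4187 -0.2906] [-0.97738421 -0.21147129] [0.01528004 0.02822739]
[  68   40  112  182 9225] [122. 115.] [ 0.3618 -0.1125] [-0.99502927  0.09958286] [0.0260768  0.03648664]
[ 405   43   96   71 2280] [451.  74.] [ 0.4563 -0.4118] [0.27719905 0.96081251] [0.01141237 0.02194411]
```

View pics/w1.png

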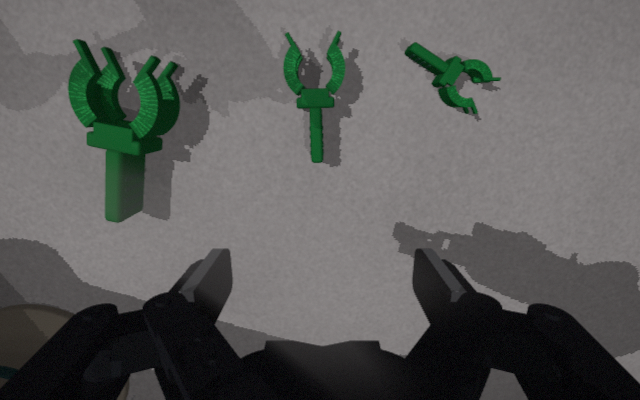

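The wrist picture shows the middle-sized clip at about (315,95), its tab running along column 317 from row 108 to 162.

Run:
```python
from h import *
c=cam("wrist"); im=cv2.imread("pics/w1.png")
m=cv2.inRange(cv2.cvtColor(im,cv2.COLOR_BGR2HSV),(40,80,30),(85,255,255))
for r in range(30,166,6):
    xs=np.where(m[r,270:360])[0]+270
    if len(xs): print(r,xs.min(),xs.max(),onz(c,(xs.min(),r),.032).round(4)[:2],onz(c,(xs.max(),r),.032).round(4)[:2])
S=cam("scene");D=cam("side")
print(tri([(S,(216,224)),(D,(326,315)),(c,(314.5,138.3))]),tri([(S,(229,242)),(D,(343,301)),(c,(314.9,66.2))]))
plan([.372,-.299,.13],.187,5)
```

```text
36 286 339 [ 0.4595 -0.2553] [ 0.4683 -0.3017]
42 289 337 [ 0.4552 -0.2587] [ 0.4632 -0.301 ]
48 289 338 [ 0.4503 -0.2595] [ 0.4586 -0.3028]
54 286 341 [ 0.445  -0.2576] [ 0.4542 -0.3065]
60 284 343 [ 0.4397 -0.2566] [ 0.4497 -0.3093]
66 284 344 [ 0.4347 -0.2574] [ 0.4449 -0.3112]
72 284 344 [ 0.4296 -0.2582] [ 0.4399 -0.3123]
78 285 343 [ 0.4247 -0.2598] [ 0.4347 -0.3124]
84 288 340 [ 0.4201 -0.2634] [ 0.4291 -0.3108]
90 292 336 [ 0.4156 -0.2679] [ 0.4233 -0.3082]
96 301 329 [ 0.4119 -0.277 ] [ 0.4168 -0.3028]
102 297 333 [ 0.4059 -0.2742] [ 0.4123 -0.3075]
108 309 320 [ 0.4027 -0.2863] [ 0.4046 -0.2965]
114 310 321 [ 0.3975 -0.2882] [ 0.3994 -0.2985]
120 310 321 [ 0.392  -0.2892] [ 0.394  -0.2995]
126 310 322 [ 0.3865 -0.2901] [ 0.3886 -0.3015]
132 311 321 [ 0.3811 -0.2921] [ 0.3829 -0.3016]
138 310 322 [ 0.3753 -0.2922] [ 0.3775 -0.3036]
144 311 322 [ 0.3698 -0.2941] [ 0.3718 -0.3047]
150 311 322 [ 0.364  -0.2952] [ 0.366  -0.3058]
156 311 322 [ 0.3582 -0.2962] [ 0.3602 -0.3069]
162 314 318 [ 0.3529 -0.3002] [ 0.3536 -0.3041]
[ 0.37634815 -0.30461824  0.02227805] [ 0.44161277 -0.28660809  0.01051936]
at [ 0.3362 -0.3125  0.2638] yaw 0.1882 w 0.0854 F [ 0.14 -0.91  0.17] t 3.85
[[np.float64(0.75), np.float64(-0.13), np.float64(2.68), np.float64(0.0)], [np.float64(0.75), np.float64(-0.13), np.float64(2.68), np.float64(0.0)], [np.float64(0.75), np.float64(-0.13), np.float64(2.68), np.float64(0.0)], [np.float64(0.75), np.float64(-0.13), np.float64(2.68), np.float64(0.0)], [np.float64(0.75), np.float64(-0.13), np.float64(2.68), np.float64(0.0)]]
```

Run:
```python
from h import *
plan([.3715,-.299,.078],.222,5)
```

```text
at [ 0.3362 -0.3125  0.2638] yaw 0.1882 w 0.0854 F [ 0.14 -0.91  0.17] t 3.85
[[np.float64(0.74), np.float64(-0.13), np.float64(3.72), np.float64(-0.01)], [np.float64(0.75), np.float64(-0.13), np.float64(3.72), np.float64(-0.01)], [np.float64(0.75), np.float64(-0.12), np.float64(3.72), np.float64(-0.01)], [np.float64(0.75), np.float64(-0.12), np.float64(3.72), np.float64(-0.01)], [np.float64(0.75), np.float64(-0.11), np.float64(3.72), np.float64(-0.01)]]
```

Call:
send_rows(deltas=[[[3.7,-0.6,2.6,-0.034],[0,0,4,0],[0,0,4,0],[0,0,4,0],[0,0,2.5,0]]])

```text
clock: 4.35
position: [0.3709, -0.2985, 0.0911]
orientation: [-0.001, 0.994, 0.111, -0.001]
contact_force: [0.3, 0.2, -0.1]
grip_width: 0.0856
grasp_force: 0.0
```

Call:
send_rows(deltas=[[[0,0,1.0,0],[0,0,0.5,0],[0,0,0,0],[0,0,0,0]]])

```text
clock: 4.75
position: [0.3725, -0.3016, 0.0791]
orientation: [0.001, 0.994, 0.11, 0.001]
contact_force: [0.4, -0.9, 0.3]
grip_width: 0.0854
grasp_force: 0.0
```

Run:
```python
from h import *
plan([.3715,-.299,.078],.222,1)
cv2.imwrite("pics/w2.png",robot.grab_frame("wrist"))
```

```text
at [ 0.3725 -0.3016  0.0791] yaw 0.2212 w 0.0854 F [ 0.44 -0.87  0.28] t 4.75
[[np.float64(-0.04), np.float64(-0.27), np.float64(0.11), np.float64(-0.0)]]
```

View pics/w2.png

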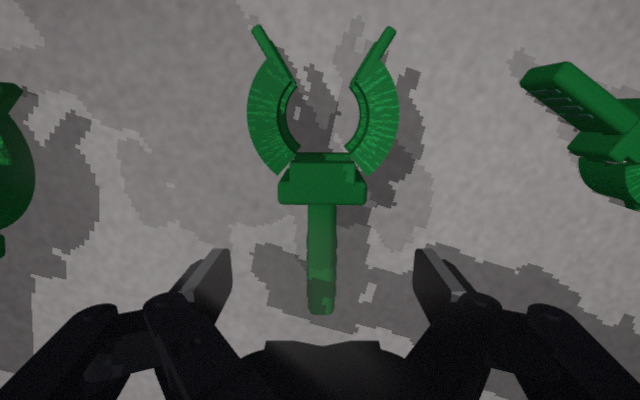

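The tab (column 320, rows 205–313) sits centred between the open pads; close.

Call:
send_rows(deltas=[[[0,0,0,0],[0,0,0,0],[0,0,0,0],[0,0,0,0],[0,0,0,0]]], jaw=255, squeeze=80)

```text
clock: 5.3
position: [0.3717, -0.3011, 0.0779]
orientation: [-0.0, 0.994, 0.11, 0.0]
contact_force: [0.9, -0.9, -0.3]
grip_width: 0.0125
grasp_force: 0.7
```

Call:
send_rows(deltas=[[[0,0,0,0],[0,0,0,0],[0,0,0,0],[0,0,0,0]]])

```text
clock: 5.7
position: [0.3719, -0.3012, 0.0781]
orientation: [0.0, 0.994, 0.11, 0.0]
contact_force: [-0.3, 0.1, 4.5]
grip_width: 0.0105
grasp_force: 78.5
```

Run:
```python
from h import *
ps=[]
for i in range(4):
    robot.grab_frame("side"); ps.append(robot.sense()["position"].round(4))
print(ps)
plan([.40,-.25,.30],.1,5)
```

```text
[array([ 0.3718, -0.3012,  0.0781]), array([ 0.3718, -0.3012,  0.0781]), array([ 0.3718, -0.3012,  0.0781]), array([ 0.3718, -0.3012,  0.0781])]
at [ 0.3718 -0.3012  0.0781] yaw 0.2208 w 0.0107 F [-0.72 -0.28  5.79] t 5.9
[[np.float64(0.77), np.float64(-0.88), np.float64(-4.44), np.float64(0.02)], [np.float64(0.75), np.float64(-0.89), np.float64(-4.44), np.float64(0.02)], [np.float64(0.73), np.float64(-0.91), np.float64(-4.44), np.float64(0.02)], [np.float64(0.71), np.float64(-0.93), np.float64(-4.44), np.float64(0.02)], [np.float64(0.69), np.float64(-0.95), np.float64(-4.44), np.float64(0.02)]]
```

Call:
send_rows(deltas=[[[0,0,-1,0],[0,0,-3.5,0],[0,0,-4,0],[0,0,-4,0],[0,0,-3,0]]])

```text
clock: 6.4
position: [0.3719, -0.3011, 0.2355]
orientation: [0.001, 0.994, 0.11, 0.001]
contact_force: [-0.0, -0.2, -0.6]
grip_width: 0.0104
grasp_force: 78.0
```

Run:
```python
from h import *
plan([.40,.019,.24],0,10)
```

```text
at [ 0.3719 -0.3011  0.2355] yaw 0.2208 w 0.0104 F [-0.03 -0.18 -0.6 ] t 6.4
[[np.float64(0.98), np.float64(-3.06), np.float64(-0.05), np.float64(0.02)], [np.float64(0.91), np.float64(-3.08), np.float64(-0.05), np.float64(0.02)], [np.float64(0.84), np.float64(-3.1), np.float64(-0.05), np.float64(0.02)], [np.float64(0.77), np.float64(-3.12), np.float64(-0.05), np.float64(0.02)], [np.float64(0.7), np.float64(-3.14), np.float64(-0.05), np.float64(0.02)]]
[[np.float64(0.63), np.float64(-3.15), np.float64(-0.05), np.float64(0.02)], [np.float64(0.56), np.float64(-3.16), np.float64(-0.05), np.float64(0.02)], [np.float64(0.49), np.float64(-3.18), np.float64(-0.05), np.float64(0.02)], [np.float64(0.42), np.float64(-3.19), np.float64(-0.05), np.float64(0.02)], [np.float64(0.35), np.float64(-3.19), np.float64(-0.05), np.float64(0.02)]]
```

Call:
send_rows(deltas=[[[1.0,-3.05,0,0.022],[0.9,-3.1,0,0.022],[0.85,-3.1,0,0.022],[0.8,-3.1,0,0.022],[0.7,-3.15,0,0.022]]])

```text
clock: 6.9
position: [0.3859, -0.1395, 0.233]
orientation: [-0.0, 0.999, 0.055, -0.0]
contact_force: [0.7, 1.1, 0.2]
grip_width: 0.0103
grasp_force: 78.0
```

Call:
send_rows(deltas=[[[0.6,-3.15,0,0.022],[0.55,-3.15,0,0.022],[0.5,-3.2,0,0.022],[0.4,-3.2,0,0.022],[0.35,-3.2,0,0.022]]])

```text
clock: 7.4
position: [0.3991, 0.0208, 0.2331]
orientation: [-0.0, 1.0, -0.0, -0.0]
contact_force: [0.8, -0.7, -0.5]
grip_width: 0.0104
grasp_force: 78.0
```

Call:
send_rows(deltas=[[[0,0,0,0],[0,0,0,0]]])

```text
clock: 7.6
position: [0.3993, 0.0198, 0.2329]
orientation: [0.0, 1.0, 0.002, -0.0]
contact_force: [1.2, -0.3, -0.5]
grip_width: 0.0109
grasp_force: 78.2
```

Run:
```python
from h import *
plan([.40,.019,.222],0,1)
W=cam("wrist");cv2.imwrite("pics/w3.png",robot.grab_frame("wrist"));
for k in ["joint","head_grip","head","clip_tab","clip_ring"]:
    print(k,[(np.round(r["pixel"],1).tolist(),round(r["score"],2)) for r in robot.place_of("wrist",k)[:2]])
for n in ["scene","side"]:
    im=robot.grab_frame(n);cv2.imwrite(f"pics/{n}3.png",im)
    for k in ["joint","head_grip","head","clip_tab","clip_ring"]:
        print(n,k,[(np.round(r["pixel"],1).tolist(),round(r["score"],2)) for r in robot.place_of(n,k)[:4]])
a=cv2.imread("pics/scene3.png")[120:270,230:400];b=cv2.imread("pics/side3.png")[110:260,230:400]
cv2.imwrite("pics/m3.png",cv2.resize(np.hstack([a,b]),None,fx=2.35,fy=2.35,interpolation=cv2.INTER_CUBIC))
```

```text
at [0.3993 0.0198 0.2329] yaw 0.0034 w 0.0109 F [ 1.24 -0.28 -0.47] t 7.6
[[np.float64(0.07), np.float64(0.08), np.float64(1.09), np.float64(0.0)]]
joint []
head_grip []
head []
clip_tab [([319.4, 254.6], 0.96), ([449.8, 289.8], 0.75)]
clip_ring [([462.8, 205.4], 0.92)]
scene joint [([355.4, 210.5], 0.56), ([429.8, 201.7], 0.47)]
scene head_grip [([359.5, 197.0], 0.9)]
scene head [([357.6, 207.2], 0.63)]
scene clip_tab [([279.3, 187.4], 0.65), ([331.2, 163.1], 0.59), ([197.6, 259.3], 0.58)]
scene clip_ring [([285.3, 208.2], 0.88), ([340.4, 179.3], 0.82), ([173.2, 262.1], 0.72)]
side joint [([325.8, 174.0], 0.61), ([328.7, 171.0], 0.44)]
side head_grip [([324.8, 164.5], 0.55)]
side head [([328.6, 173.1], 0.68)]
side clip_tab [([262.8, 274.9], 0.9), ([373.2, 326.4], 0.88), ([273.0, 195.2], 0.86)]
side clip_ring [([294.4, 185.5], 0.87), ([295.2, 263.2], 0.6), ([375.6, 344.6], 0.59)]
```

View pics/w3.png

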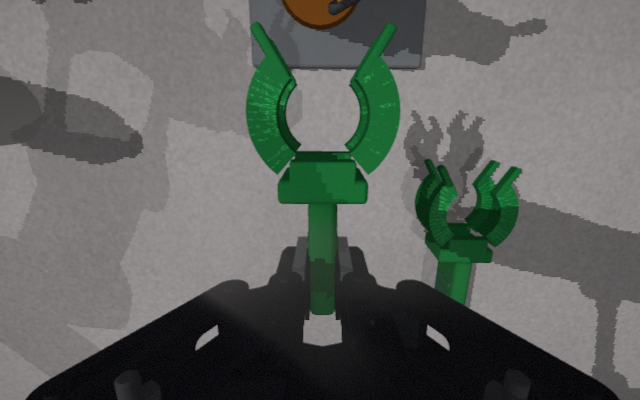

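View pics/m3.png

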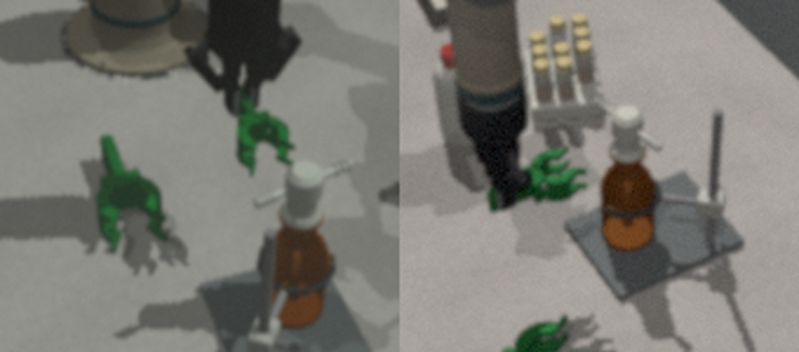

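The clip is held straight and level; the wrist view shows the ring centred at (323,112). I'll take two wrist looks at the head from above on both sides to locate the axis.

Call:
send_rows(deltas=[[[0,0,-4,0],[0,0,-4,0],[0,0,-3,0],[3,3,0,0],[3.5,3.5,0,0]]])

```text
clock: 9.0
position: [0.465, -0.0453, 0.3449]
orientation: [0.0, 1.0, 0.002, 0.002]
contact_force: [1.1, 0.7, -0.0]
grip_width: 0.0108
grasp_force: 78.2
```

Call:
send_rows(deltas=[[[3.5,3.5,0,0],[0,0,0,0],[0,0,0,0]]])

```text
clock: 9.3
position: [0.5, -0.0811, 0.342]
orientation: [-0.001, 1.0, -0.0, -0.001]
contact_force: [-0.7, 0.6, -0.4]
grip_width: 0.0107
grasp_force: 78.2
```

```bash
cat > look.py <<'E'
from h import *
import sys,json
n=sys.argv[1];W=cam("wrist");im=robot.grab_frame("wrist");cv2.imwrite(f"pics/{n}.png",im)
s=robot.sense();print(s["position"],s["clock"],cam("wrist")[2]-W[2])
Z={"joint":.16,"head_grip":.203,"head":.16,"stand":0}
o={k:[r["pixel"] for r in robot.place_of("wrist",k)[:1]] for k in Z}
for k in Z:
    for p in o[k]: print(k,np.round(p,1),onz(W,p,Z[k]).round(4))
np.savez(n,K=W[0],R=W[1],t=W[2],**{k:np.array(v) for k,v in o.items()})
E
python3 look.py L1
```

```text
[ 0.49922396 -0.0803392   0.3422572 ] 9.35 [ 3.36546631e-04 -8.47363076e-04 -2.34972944e-05]
joint [320.6 256.9] [ 0.4396 -0.0791  0.16  ]
head_grip [163.9 111.1] [0.5679 0.0236 0.203 ]
```

Call:
send_rows(deltas=[[[0,-4,0,0],[0,-4.5,0,0],[0,-4.5,0,0],[0,-4,0,0],[0,-3,0,0]]])

```text
clock: 10.05
position: [0.4983, 0.1223, 0.3435]
orientation: [-0.0, 1.0, 0.002, 0.0]
contact_force: [1.1, -1.4, -0.4]
grip_width: 0.0106
grasp_force: 78.3
```

Call:
send_rows(deltas=[[[0,0,0,0],[0,0,0,0]]])

```text
clock: 10.25
position: [0.4988, 0.1202, 0.3432]
orientation: [0.0, 1.0, 0.002, 0.0]
contact_force: [-0.1, -0.1, -0.8]
grip_width: 0.0109
grasp_force: 78.3
```

```bash
python3 look.py L2
python3 - <<'E'
import cv2,numpy as np
a,b=cv2.imread("pics/L1.png"),cv2.imread("pics/L2.png")
cv2.imwrite("pics/L12.png",np.vstack([a[:290],b[:290]]))
E
```

```text
[0.49900668 0.11941576 0.34317751] 10.3 [-4.51210417e-05  8.97401656e-07 -4.51278344e-06]
head_grip [467.7 110.4] [0.5678 0.0243 0.203 ]
head [443.  104.6] [0.5719 0.0248 0.16  ]
stand [401.4 107.5] [0.5701 0.0179 0.    ]
```

View pics/L12.png

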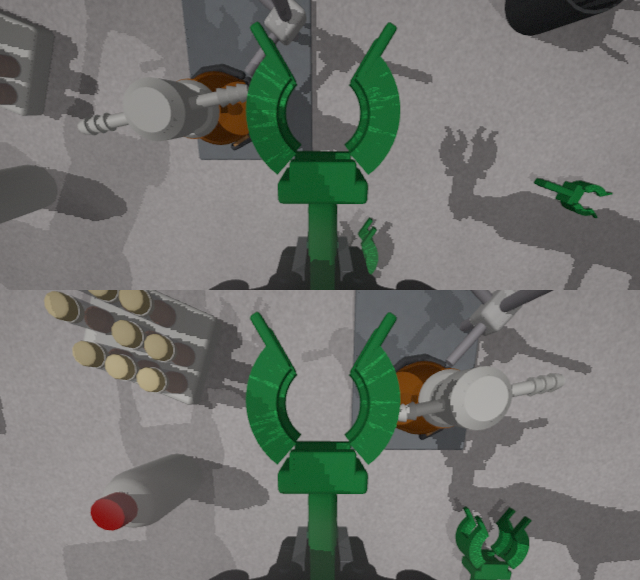

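Run:
```python
from h import *
C=[(d["K"],d["R"],d["t"]) for d in (np.load("L1.npz"),np.load("L2.npz"))]
for c,ps in zip(C,[[(152,110,.218),(85,127,.203),(242,93,.203)],[(488,107,.220),(558,91,.203),(403,121,.203)]]):
    for p in ps: print(p,onz(c,p[:2],p[2]).round(4))
print("plate front L1",onz(C[0],(200,159),.01),onz(C[0],(300,159),.01),onz(C[0],(183,2),.01),"L2",onz(C[1],(355,157),.01),onz(C[1],(463,158),.01))
print(tri([(C[0],(163.9,111.1)),(C[1],(467.7,110.4))]))
hd=C[0];print(onz(hd,(323,112),.3432-.062))
```

```text
(152, 110, 0.218) [0.5687 0.0233 0.218 ]
(85, 127, 0.203) [0.5577 0.0779 0.203 ]
(242, 93, 0.203) [ 0.5792 -0.0287  0.203 ]
(488, 107, 0.22) [0.5699 0.02   0.22  ]
(558, 91, 0.203) [ 0.5801 -0.0329  0.203 ]
(403, 121, 0.203) [0.5608 0.0666 0.203 ]
plate front L1 [0.50490601 0.08090944 0.01      ] [ 0.50486399 -0.0511596   0.01      ] [0.68686987 0.07997846 0.01      ] L2 [0.50711033 0.07696119 0.01      ] [ 0.5062853  -0.06589934  0.01      ]
[0.56784452 0.02395257 0.20231913]
[ 0.56838834 -0.08112352  0.2812    ]
```

Head body centre is at about (0.5685, 0.023); barbs are turned ~0.2 rad. Staging in front of the joint.

Call:
send_rows(deltas=[[[-4,2,0,0],[-3.7,3.9,0,0],[-2.7,3.7,0,0],[0,0,4,0],[0,0,4,0]]])

```text
clock: 11.0
position: [0.3984, 0.0242, 0.2635]
orientation: [0.0, 1.0, -0.002, 0.003]
contact_force: [1.5, 0.8, -1.4]
grip_width: 0.0106
grasp_force: 78.4
```

Call:
send_rows(deltas=[[[0,0,4.1,0],[0,0,0,0],[0,0,0,0]]])

```text
clock: 11.3
position: [0.3985, 0.0256, 0.2224]
orientation: [-0.0, 1.0, -0.0, -0.0]
contact_force: [0.6, -0.3, 0.2]
grip_width: 0.0111
grasp_force: 78.3
```

Run:
```python
from h import *
for i in range(2): robot.grab_frame("side")
plan([.45,.0233,.2221],0,5)
```

```text
at [0.4    0.0257 0.2239] yaw 0.0004 w 0.0102 F [ 0.6   0.64 -0.04] t 11.4
[[np.float64(1.0), np.float64(0.05), np.float64(0.04), np.float64(0.0)], [np.float64(1.0), np.float64(0.05), np.float64(0.04), np.float64(0.0)], [np.float64(1.0), np.float64(0.05), np.float64(0.04), np.float64(0.0)], [np.float64(1.0), np.float64(0.05), np.float64(0.04), np.float64(0.0)], [np.float64(1.0), np.float64(0.05), np.float64(0.04), np.float64(0.0)]]
```

Call:
send_rows(deltas=[[[2,0.1,0,0],[1.5,0.05,0,0],[0,0,0,0],[0,0,0,0],[0,0,0,0]]])

```text
clock: 11.9
position: [0.4326, 0.0248, 0.222]
orientation: [-0.0, 1.0, 0.0, -0.0]
contact_force: [-0.6, -0.0, -0.4]
grip_width: 0.0105
grasp_force: 78.3
```

Run:
```python
from h import *
P=[]
ims={}
for i in range(3):
  for n in ["scene","side"]: ims[n]=robot.grab_frame(n); P.append(robot.sense()["position"])
print(np.array(P).round(4))
S,D=cam("scene"),cam("side");W=cam("wrist");robot.grab_frame("wrist")
for k in ["joint","head","head_grip","clip_ring","clip_tab"]:
    print(k,[[np.round(r["pixel"],1).tolist() for r in robot.place_of(n,k)[:4]] for n in ("scene","side","wrist")])
a=ims["scene"][130:250,290:410];b=ims["side"][120:240,250:370]
cv2.imwrite("pics/m4.png",cv2.resize(np.hstack([a,b]),None,fx=3.3,fy=3.3,interpolation=cv2.INTER_CUBIC))
```

```text
[[0.4325 0.0248 0.2219]
 [0.4325 0.0248 0.2219]
 [0.4326 0.0247 0.2219]
 [0.4327 0.0247 0.2219]
 [0.4328 0.0247 0.2219]
 [0.4329 0.0247 0.2219]]
joint [[[358.5, 210.4]], [[326.3, 172.8], [326.9, 211.0]], []]
head [[[357.9, 207.3], [361.0, 198.5]], [[326.7, 174.9], [325.5, 164.1]], []]
head_grip [[[358.9, 197.9], [356.4, 213.1]], [[326.5, 163.9]], []]
clip_ring [[[347.4, 193.8], [288.5, 210.2], [173.7, 264.2]], [[378.2, 340.9], [304.8, 182.6], [296.1, 260.4]], [[469.9, 244.4]]]
clip_tab [[[337.6, 174.8], [196.1, 257.0], [279.1, 187.0]], [[372.1, 323.3], [258.8, 275.2], [285.0, 191.0]], [[320.1, 260.1]]]
```

View pics/m4.png

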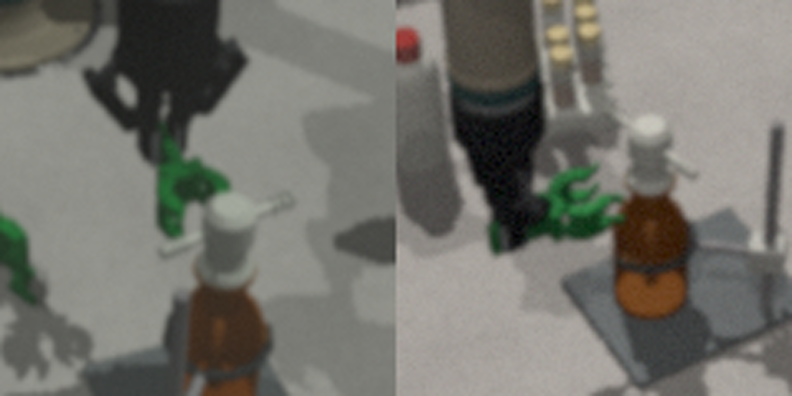

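Run:
```python
from h import *
S,D=cam("scene"),cam("side")
for k,p,q in [("joint",(358.5,210.4),(326.3,172.8)),("head",(357.9,207.3),(327.5,174.5)),("hg",(358.9,197.5),(325.5,164)),("ring",(347.4,193.8),(304.8,182.6)),("tab",(337.6,174.8),(285,191))]: print(k,tri([(S,p),(D,q)]).round(4))
```

```text
joint [0.5719 0.0229 0.1592]
head [0.5694 0.0182 0.1633]
hg [0.568  0.0218 0.1981]
ring [0.5023 0.023  0.1528]
tab [0.4359 0.0193 0.1597]
```

Call:
send_rows(deltas=[[[1.0,0.15,0,0],[1,0,0,0],[0.8,0,0,0],[0.5,0,0,0],[0,0,0,0]]])

```text
clock: 13.5
position: [0.4673, 0.0231, 0.2218]
orientation: [-0.0, 1.0, 0.0, 0.0]
contact_force: [-0.3, -0.1, -0.5]
grip_width: 0.0107
grasp_force: 78.3
```

Call:
send_rows(deltas=[[[0.4,0,0,0],[0.4,0,0,0],[0.2,0,0,0]]])

```text
clock: 13.8
position: [0.4748, 0.0233, 0.2215]
orientation: [-0.0, 1.0, 0.0, -0.002]
contact_force: [-6.0, -1.4, 0.6]
grip_width: 0.0106
grasp_force: 78.6
```

Call:
send_rows(deltas=[[[0.4,0,0,0],[0.3,0,0,0]]])

```text
clock: 14.0
position: [0.4795, 0.0235, 0.221]
orientation: [-0.0, 1.0, 0.001, -0.005]
contact_force: [-10.7, -0.3, 3.6]
grip_width: 0.0104
grasp_force: 78.9
```

Call:
send_rows(deltas=[[[0.3,0,-0.1,0],[0.3,0,0,0]]])

```text
clock: 14.2
position: [0.4841, 0.0236, 0.2215]
orientation: [-0.0, 1.0, 0.001, -0.007]
contact_force: [-13.8, 0.7, 5.5]
grip_width: 0.0107
grasp_force: 79.0
```

Call:
send_rows(deltas=[[[0.3,0,0,0],[0.3,0,0,0]]])

```text
clock: 14.4
position: [0.4952, 0.0232, 0.2227]
orientation: [-0.0, 1.0, 0.0, -0.0]
contact_force: [-0.5, 0.1, -1.5]
grip_width: 0.0105
grasp_force: 78.4
```

Call:
send_rows(deltas=[[[0.3,0,0,0],[0,0,0,0]]])

```text
clock: 14.6
position: [0.5, 0.023, 0.2233]
orientation: [0.0, 1.0, 0.0, 0.002]
contact_force: [2.9, -0.8, -1.8]
grip_width: 0.0106
grasp_force: 78.3
```

Call:
send_rows(deltas=[[[0.2,0,0,0],[0,0,0,0],[0,0,0,0]]])

```text
clock: 14.9
position: [0.5005, 0.023, 0.2232]
orientation: [0.0, 1.0, 0.0, 0.0]
contact_force: [-1.8, -1.8, 1.4]
grip_width: 0.0107
grasp_force: 78.7
```

Call:
send_rows(deltas=[[[0.15,0,0,0],[0,0,0,0]]])

```text
clock: 15.1
position: [0.5009, 0.023, 0.2229]
orientation: [0.0, 1.0, 0.0, -0.001]
contact_force: [-3.5, -2.8, 3.2]
grip_width: 0.0105
grasp_force: 79.0
```

Run:
```python
from h import *
robot.grab_frame("wrist")
s=robot.sense();print(s["position"].round(4),s["contact_force"].round(1))
```

```text
[0.5009 0.023  0.2229] [-4.1 -2.6  3.6]
```

Call:
send_rows(deltas=[[[-0.12,0,0,0],[0,0,0,0],[0,0,0,0]]])

```text
clock: 15.45
position: [0.5007, 0.0231, 0.2229]
orientation: [0.0, 1.0, 0.0, 0.0]
contact_force: [-1.7, -3.7, 1.1]
grip_width: 0.0107
grasp_force: 78.7
```

Call:
send_rows(deltas=[[[0,0,0,0],[0,0,0,0],[0,0,0,0],[0,0,0,0],[0,0,0,0]]], jaw=0, squeeze=40)

```text
clock: 15.95
position: [0.5006, 0.0234, 0.2229]
orientation: [-0.0, 1.0, 0.0, 0.0]
contact_force: [0.1, 0.5, 0.1]
grip_width: 0.0817
grasp_force: 0.0
```

Call:
send_rows(deltas=[[[0,0,-1,0],[0,0,-4,0],[0,0,-4,0],[0,0,-3,0],[0,0,0,0]]])

```text
clock: 16.45
position: [0.5026, 0.0231, 0.3485]
orientation: [0.0, 1.0, 0.0, 0.006]
contact_force: [-0.1, 0.3, 0.0]
grip_width: 0.0855
grasp_force: 0.0
```

Run:
```python
from h import *
W=cam("wrist");im=robot.grab_frame("wrist");sc=robot.grab_frame("scene");sd=robot.grab_frame("side")
S,D=cam("scene"),cam("side")
print(robot.sense()["position"],robot.sense()["clock"])
for k in ["clip_ring","clip_tab","head_grip","head","joint"]:
    print(k,[[np.round(r["pixel"],1).tolist() for r in robot.place_of(n,k)[:4]] for n in ("scene","side","wrist")])
a=cv2.resize(sc[140:240,300:400],None,fx=3,fy=3);b=cv2.resize(sd[120:220,270:370],None,fx=3,fy=3)
w=cv2.resize(im,(480,300)); cv2.imwrite("pics/m5.png",np.vstack([np.hstack([a,b]),np.hstack([w,np.zeros((300,120,3),np.uint8)])]))
```

```text
[0.50010267 0.02323183 0.34273902] 16.6
clip_ring [[[285.0, 209.3], [356.0, 207.6], [173.3, 262.2], [356.4, 207.7]], [[323.9, 172.8], [377.0, 342.2]], [[419.2, 254.0]]]
clip_tab [[[276.1, 189.1], [196.8, 258.3], [346.6, 188.3]], [[263.3, 275.7], [373.2, 326.6], [304.1, 180.8]], [[622.3, 191.6], [318.0, 194.6], [410.8, 306.5]]]
head_grip [[[360.4, 200.6]], [[327.5, 162.5]], [[323.0, 117.5]]]
head [[[357.7, 208.1], [356.5, 211.7]], [[330.7, 172.1]], [[322.3, 116.0]]]
joint [[[357.9, 209.1], [357.9, 210.7]], [[326.1, 171.6]], []]
```

View pics/m5.png

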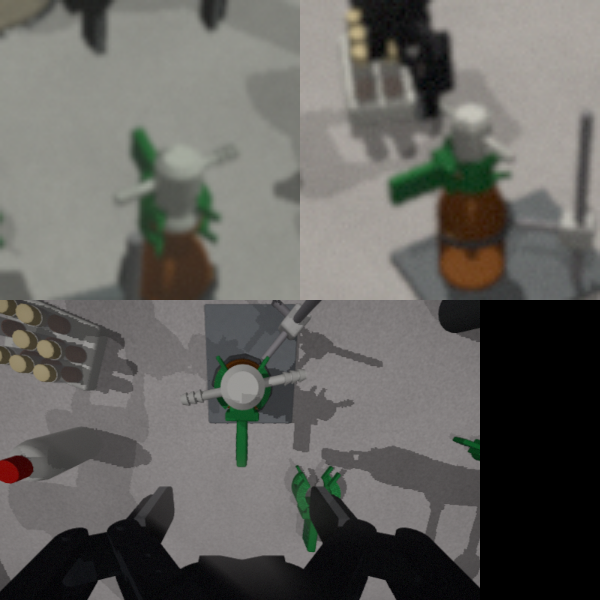

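The clip sits around the joint (wrist view: tab at (242,445) pointing to −x, head top at (243,387)). Now line up over the head.

Run:
```python
from h import *
W=cam("wrist")
f=lambda x,y:(x/.75,(y-300)/.75)
print("hg",onz(W,(323,117.5),.203),"disc",onz(W,f(243,386),.22))
a,b=onz(W,f(184,399),.203),onz(W,f(304,377),.203);print(a,b,(a+b)/2,"yaw",np.arctan2(*(b-a)[:2]), np.arctan2(-(a-b)[0],(a-b)[1]))
yaw=np.arctan2(-(a-b)[0],(a-b)[1])
plan([.5695,.0225,.33],np.pi/2+yaw,14)
```

```text
hg [0.56460847 0.02302129 0.203     ] disc [0.56676639 0.02245507 0.22      ]
[0.55510018 0.07536982 0.203     ] [ 0.57408444 -0.03103243  0.203     ] [0.56459231 0.0221687  0.203     ] yaw 2.9650307792720207 0.17656187431777232
at [0.5005 0.0232 0.3429] yaw 0.0007 w 0.0854 F [-0.17  0.06  0.22] t 17.35
[[np.float64(0.49), np.float64(0.01), np.float64(0.09), np.float64(-0.12)], [np.float64(0.49), np.float64(0.07), np.float64(0.09), np.float64(-0.12)], [np.float64(0.48), np.float64(0.13), np.float64(0.09), np.float64(-0.12)], [np.float64(0.46), np.float64(0.18), np.float64(0.09), np.float64(-0.12)], [np.float64(0.43), np.float64(0.24), np.float64(0.09), np.float64(-0.12)]]
[[np.float64(0.4), np.float64(0.29), np.float64(0.09), np.float64(-0.12)], [np.float64(0.36), np.float64(0.34), np.float64(0.09), np.float64(-0.12)], [np.float64(0.31), np.float64(0.38), np.float64(0.09), np.float64(-0.12)], [np.float64(0.26), np.float64(0.42), np.float64(0.09), np.float64(-0.12)], [np.float64(0.21), np.float64(0.45), np.float64(0.09), np.float64(-0.12)]]
[[np.float64(0.15), np.float64(0.47), np.float64(0.09), np.float64(-0.12)], [np.float64(0.09), np.float64(0.48), np.float64(0.09), np.float64(-0.12)], [np.float64(0.03), np.float64(0.49), np.float64(0.09), np.float64(-0.12)], [np.float64(-0.03), np.float64(0.49), np.float64(0.09), np.float64(-0.12)]]
```

Call:
send_rows(deltas=[[[3.4,0.05,0,-0.145],[3.3,0.5,0,-0.145],[0,0,0,-0.145],[0,0,0,-0.145],[0,0,0,-0.145]]])

```text
clock: 17.85
position: [0.5683, 0.0225, 0.3426]
orientation: [-0.0, 0.934, 0.358, -0.0]
contact_force: [-0.4, 0.4, 0.3]
grip_width: 0.0856
grasp_force: 0.0
```

Call:
send_rows(deltas=[[[0,0,0,-0.145],[0,0,0,-0.145],[0,0,0,-0.145],[0,0,0,-0.145],[0,0,0,-0.145]]])

```text
clock: 18.35
position: [0.5679, 0.0226, 0.3429]
orientation: [-0.0, 0.746, 0.666, 0.0]
contact_force: [0.1, -0.8, -0.3]
grip_width: 0.0855
grasp_force: 0.0
```

Call:
send_rows(deltas=[[[0,0,0,-0.145],[0,0,0,-0.145],[0,0,0,0],[0,0,0,0],[0,0,0,0]]])

```text
clock: 18.85
position: [0.5679, 0.0225, 0.3429]
orientation: [0.0, 0.645, 0.764, 0.0]
contact_force: [0.8, 0.9, 0.2]
grip_width: 0.0854
grasp_force: 0.0
```

Run:
```python
from h import *
W=cam("wrist");im=robot.grab_frame("wrist");cv2.imwrite("pics/w6.png",im)
for k in ("head_grip","head"):
  for r in robot.place_of("wrist",k)[:2]: print(k,np.round(r["pixel"],1),r["score"],onz(W,r["pixel"],.203 if k!="head" else .16))
plan([.568,.0225,.256],1.747,1)
```

```text
head_grip [323.8 210.3] 0.87 [0.5680536  0.02333618 0.203     ]
head [322.5 196.1] 0.93 [0.56745609 0.02164263 0.16      ]
at [0.5679 0.0226 0.3429] yaw 1.7399 w 0.0856 F [ 0.01 -0.01 -0.29] t 19.0
[[np.float64(-0.01), np.float64(0.01), np.float64(8.69), np.float64(-0.01)]]
```

View pics/w6.png

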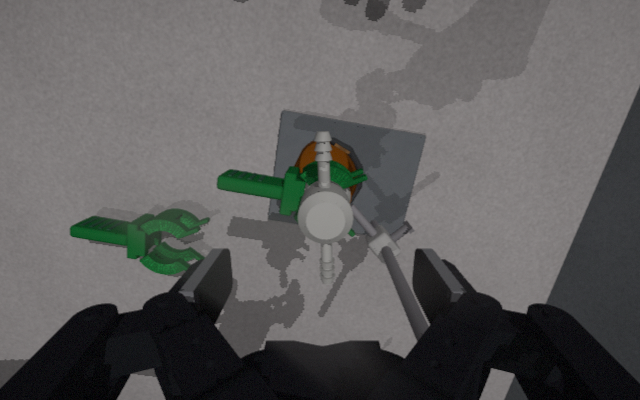

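Head top at (325,217), barbs in line with the tool x, centred between the fingers. Descend and grip.

Call:
send_rows(deltas=[[[0.05,0,4,0],[0,0,3,0],[0,0,1.2,0],[0,0,0.5,0],[0,0,0,0]]])

```text
clock: 19.5
position: [0.5682, 0.023, 0.2562]
orientation: [0.0, 0.645, 0.765, 0.0]
contact_force: [0.1, 0.5, -0.2]
grip_width: 0.0854
grasp_force: 0.0
```

Call:
send_rows(deltas=[[[0,0,0,0],[0,0,0,0],[0,0,0,0],[0,0,0,0],[0,0,0,0]]], jaw=255, squeeze=50)

```text
clock: 20.0
position: [0.5683, 0.023, 0.2571]
orientation: [0.001, 0.645, 0.765, 0.001]
contact_force: [-0.3, 0.0, 6.1]
grip_width: 0.0369
grasp_force: 49.8
```

Call:
send_rows(deltas=[[[0,0,0,0],[0,0,0,0]]])

```text
clock: 20.2
position: [0.5683, 0.023, 0.2571]
orientation: [0.001, 0.645, 0.765, 0.001]
contact_force: [-0.1, -0.2, 6.1]
grip_width: 0.0372
grasp_force: 49.8
```

Call:
send_rows(deltas=[[[0,0,-0.15,0],[0,0,0,0],[0,0,0,0]]])

```text
clock: 20.5
position: [0.5681, 0.0231, 0.2572]
orientation: [0.0, 0.645, 0.765, 0.0]
contact_force: [1.6, -0.5, 0.2]
grip_width: 0.0369
grasp_force: 50.2
```

Call:
send_rows(deltas=[[[0,0,-0.1,0],[0,0,0,0],[0,0,0,0]]])

```text
clock: 20.8
position: [0.5681, 0.0231, 0.2581]
orientation: [0.0, 0.645, 0.765, 0.0]
contact_force: [2.7, 0.0, -3.0]
grip_width: 0.0368
grasp_force: 50.2
```

Call:
send_rows(deltas=[[[0,0,-0.1,0],[0,0,0,0],[0,0,0,0]]])

```text
clock: 21.1
position: [0.568, 0.0231, 0.2594]
orientation: [0.0, 0.645, 0.765, 0.0]
contact_force: [2.6, 0.7, -3.5]
grip_width: 0.0369
grasp_force: 50.3
```

Call:
send_rows(deltas=[[[0,0,-0.1,0],[0,0,0,0],[0,0,0,0]]])

```text
clock: 21.4
position: [0.568, 0.0231, 0.2599]
orientation: [-0.0, 0.645, 0.765, 0.0]
contact_force: [5.2, 0.1, -9.2]
grip_width: 0.0366
grasp_force: 51.0
```

Call:
send_rows(deltas=[[[0,0,-0.1,0],[0,0,0,0],[0,0,0,0]]])

```text
clock: 21.7
position: [0.568, 0.0231, 0.2602]
orientation: [-0.0, 0.645, 0.765, -0.0]
contact_force: [6.2, 1.4, -11.8]
grip_width: 0.0365
grasp_force: 52.1
```

Call:
send_rows(deltas=[[[0,0,-0.04,0],[0,0,0,0],[0,0,0,0],[0,0,0,0],[0,0,0,0]]])

```text
clock: 22.2
position: [0.568, 0.0231, 0.2603]
orientation: [-0.0, 0.645, 0.765, -0.0]
contact_force: [7.1, -0.1, -14.4]
grip_width: 0.0365
grasp_force: 51.9
```

Call:
send_rows(deltas=[[[0,0,0,0],[0,0,0,0],[0,0,0,0],[0,0,0,0],[0,0,0,0]]])

```text
clock: 22.7
position: [0.568, 0.0231, 0.2603]
orientation: [-0.0, 0.645, 0.765, -0.0]
contact_force: [5.9, 1.6, -13.3]
grip_width: 0.0366
grasp_force: 51.9
```

Call:
send_rows(deltas=[[[0,0,0,0],[0,0,0,0],[0,0,0,0],[0,0,0,0],[0,0,0,0]]])

```text
clock: 23.2
position: [0.568, 0.0231, 0.2603]
orientation: [-0.0, 0.645, 0.765, -0.0]
contact_force: [6.3, -0.3, -14.2]
grip_width: 0.0369
grasp_force: 51.9
```

Call:
send_rows(deltas=[[[0,0,0.15,0],[0,0,0.15,0],[0,0,0.1,0],[0,0,0,0]]])

```text
clock: 23.6
position: [0.568, 0.023, 0.2587]
orientation: [0.001, 0.645, 0.765, 0.0]
contact_force: [2.3, 0.8, 0.5]
grip_width: 0.0366
grasp_force: 53.1
```

Call:
send_rows(deltas=[[[0,0,0.08,0],[0,0,0,0],[0,0,0,0]]])

```text
clock: 23.9
position: [0.568, 0.023, 0.2573]
orientation: [0.0, 0.645, 0.765, 0.0]
contact_force: [2.6, 1.6, 1.0]
grip_width: 0.0365
grasp_force: 53.1
```

Call:
send_rows(deltas=[[[0,0,0.05,0],[0,0,0,0],[0,0,0,0]]])

```text
clock: 24.2
position: [0.5681, 0.0231, 0.2571]
orientation: [0.0, 0.645, 0.765, 0.0]
contact_force: [1.4, 1.9, 5.2]
grip_width: 0.0367
grasp_force: 53.5
```

Call:
send_rows(deltas=[[[0,0,0,0],[0,0,0,0],[0,0,0,0],[0,0,0,0],[0,0,0,0]]], jaw=0)

```text
clock: 24.7
position: [0.5675, 0.023, 0.2562]
orientation: [-0.0, 0.645, 0.765, -0.0]
contact_force: [0.3, -0.3, 0.0]
grip_width: 0.0856
grasp_force: 0.0
```

Call:
send_rows(deltas=[[[0,0,-1,0],[0,0,-3,0],[0,0,-4,0],[0,0,-2,0],[0,0,0,0]]])

```text
clock: 25.2
position: [0.5692, 0.023, 0.3611]
orientation: [0.003, 0.644, 0.765, 0.003]
contact_force: [-0.8, -0.3, -0.8]
grip_width: 0.0852
grasp_force: 0.0
```

Call:
send_rows(deltas=[[[0,0,0,0],[0,0,0,0],[0,0,0,0]]])

```text
clock: 25.5
position: [0.5673, 0.0231, 0.355]
orientation: [-0.001, 0.645, 0.765, -0.001]
contact_force: [-0.1, 0.2, -0.7]
grip_width: 0.0853
grasp_force: 0.0
```

Run:
```python
from h import *
im=robot.grab_frame("wrist");sc=robot.grab_frame("scene");sd=robot.grab_frame("side")
W=cam("wrist");S,D=cam("scene"),cam("side")
for k in ["clip_ring","head_grip","head"]:
    print(k,[[np.round(r["pixel"],1).tolist() for r in robot.place_of(n,k)[:4]] for n in ("scene","side","wrist")])
a=cv2.resize(sc[140:240,300:400],None,fx=3,fy=3);b=cv2.resize(sd[120:220,270:370],None,fx=3,fy=3)
w=cv2.resize(im,(480,300)); cv2.imwrite("pics/m7.png",np.vstack([np.hstack([a,b]),np.hstack([w,np.zeros((300,120,3),np.uint8)])]))
```

```text
clip_ring [[[358.4, 209.7], [288.0, 210.2], [175.2, 261.6]], [[328.8, 172.7], [376.2, 345.3], [325.3, 212.5], [293.2, 261.0]], [[177.1, 237.1], [323.4, 191.1]]]
head_grip [[[358.8, 197.9]], [[326.9, 163.8]], [[324.6, 206.4]]]
head [[[359.5, 208.6]], [[328.7, 173.7], [324.3, 170.7]], [[324.5, 196.1], [330.6, 161.4]]]
```

View pics/m7.png

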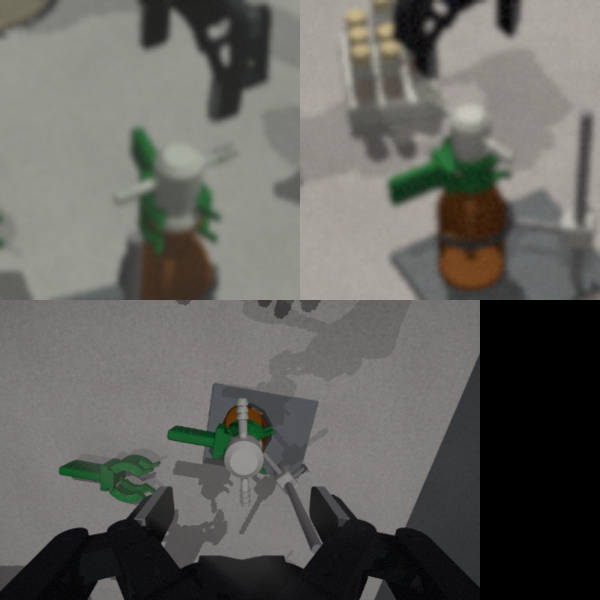

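The clip is on and level, and the head sits upright at (243,459) in the wrist view. The gripper is clear.

```bash
python3 -c "
from workcell import robot
print(robot.close_job())"
```

```text
the job is handed in; nothing more can be done
None
```

The clip is snapped onto the joint and held when I tugged the head up with about 12–13 N for over a second; the head is back on the lip, the gripper is clear, and the job is handed in, though no pass/fail result came back.

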